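# Clear the jars, peel the top tray off a sticky stack, hold it over the board

## Task

Put the two spice jars that stand on the top metal tray upright into empty cells of the wooden crate, one per cell, setting them down without dropping them. Then peel the top tray off the stack it sticks to: take it by the upright tab on its corner and raise that corner about 4 cm while the opposite corner stays down in the stack, then lift it right off, leaving the rest of the stack where it is. Finish while still holding the tray, steady and level, centred above the chopping board with at least a hand's width (10 cm) of air between them; do not put it down, and leave everything else on the counter alone.

Things in the scene. Friction and masses are not known exactly. Their poses are not given: they have to be found in the camera images.
- jar_a: Glass spice jar with a white cap, round, 46 mm diameter, 105 mm tall, about 0.2 kg; stands on the floor of the top tray in its half away from the tab. Origin: centre of its underside; z up along the jar.
- jar_b: The same kind of jar, in the tray half that has the tab. The gap between the jars is at least 30 mm.
- tray: Top tray: loose, bare metal, about 0.25 kg. Basin 192 (x) x 132 (y) x 26 mm outside, walls and floor 4 mm; flange all round its top, 210 x 150 mm, 22 to 26 mm above the origin. Origin: centre of the basin's underside; z up, x along the long side. Nested, the flange rests on the stack's rim, the basin hangs inside with 3 mm of play and is free once raised 26 mm.
- tab (a point): Grip point, tray (88, 60, 44) mm, of the upright tab: a metal fin at the tray's +x +y corner, 10 mm thick, 34 mm long, standing from 26 to 62 mm above the tray's origin. Its length runs along the tray's diagonal, 0.611 rad from the tray's x towards y; fingers close across it. Axes as the tray's.
- tab_corner (a point): Point under the flange at the tab's corner, tray (100, 70, 22) mm; axes as the tray's.
- far_corner (a point): Point under the flange at the opposite corner, tray (-100, -70, 22) mm; axes as the tray's. The tray pivots about here when peeled.
- stack: The lower nested trays, one loose body, 1.8 kg, 212 x 152 mm, rim 56 mm high. Origin: centre of its underside; axes parallel to the nested top tray's (tray origin 34 mm above). Four sprung rubber grips in its long walls hold the top tray by friction: a level straight pull takes about 8 to 15 N, lifting the tab corner about half.
- crate: Fixed open wooden crate, 170 x 170 x 45 mm high, walls, floor and cross dividers 5 mm: four cells 77 mm square inside. Origin: centre of its underside, axes along its sides.
- cell0 (a point): Floor centre of an empty cell (crate -x -y), 5 mm above the counter; axes as the crate's.
- cell1 (a point): Floor centre of an empty cell (crate -x +y); axes as the crate's.
- cell2 (a point): Floor centre of an empty cell (crate +x +y); axes as the crate's.
- mill: Dark wooden pepper mill, 44 mm diameter, 115 mm tall, standing in the fourth cell (crate +x -y): leave it. Origin: centre of its underside.
- board: Fixed light wooden chopping board, 200 x 160 x 15 mm, lying flat and bare. Origin: centre of its underside; x along the long side.
- shaker: Bystander: small salt shaker, 36 mm diameter, 60 mm tall. Origin: centre of its underside.
- mug: Bystander: mug, 76 mm diameter, 85 mm tall. Origin: centre of its underside.
- tin: Bystander: tin can, 68 mm diameter, 80 mm tall. Origin: centre of its underside.
- bowl: Bystander: bowl, 120 mm diameter, 50 mm tall. Origin: centre of its underside.
- spoon: Bystander: spoon lying on the counter.
- sponge: Bystander: dish sponge, 90 x 60 x 25 mm, near the robot. Origin: centre of its underside.

How it is judged (in metres and radians):
On the way, in this order (a step that is already met when the one before it is completed fails the run):
1. both jars stand upright and released in empty cells of the crate, the tray still seated ((horizontal distance between jar_a and cell0 below 0.026 m or horizontal distance between jar_a and cell1 below 0.026 m or horizontal distance between jar_a and cell2 below 0.026 m) and height (world z) of each of jar_a, jar_b below 0.015 m and angle between each of jar_a, jar_b's own z axis and vertical below 0.15 rad and contact force between the fingers and jar_a below 0.1 N and (horizontal distance between jar_b and cell0 below 0.026 m or horizontal distance between jar_b and cell1 below 0.026 m or horizontal distance between jar_b and cell2 below 0.026 m) and contact force between the fingers and jar_b below 0.1 N and z of each of tab_corner, far_corner in the frame of stack below 0.062 m), for 0.2 s.
2. the tab's corner is raised 25 mm or more while the opposite corner is still down (within 10 mm of its seat) (z of tab_corner in the frame of stack above 0.081 m and z of far_corner in the frame of stack below 0.066 m and contact force between the fingers and tray above 0.5 N), for 0.1 s.
At the end, for the whole second after the job is handed in: Jars released, upright within 0.15 rad, each on the floor of an empty cell within 26 mm of its centre; tray held by the fingers at rest, level within 0.2 rad, 110 mm or more above the counter, within 50 mm of the board centre in plan, touching nothing else; stack flat, moved under 30 mm ((horizontal distance between jar_a and cell0 below 0.026 m or horizontal distance between jar_a and cell1 below 0.026 m or horizontal distance between jar_a and cell2 below 0.026 m) and height (world z) of each of jar_a, jar_b below 0.015 m and angle between each of jar_a, jar_b's own z axis and vertical below 0.15 rad and contact force between each of the fingers, tray and jar_a below 0.1 N and (horizontal distance between jar_b and cell0 below 0.026 m or horizontal distance between jar_b and cell1 below 0.026 m or horizontal distance between jar_b and cell2 below 0.026 m) and contact force between each of the fingers, tray and jar_b below 0.1 N and contact force between the fingers and tray above 0.5 N and height (world z) of tray above 0.11 m and horizontal distance between tray and board below 0.05 m and angle between tray's own z axis and vertical below 0.2 rad and linear speed of tray below 0.05 m/s and angular speed of tray below 0.3 rad/s and contact force between tray and stack below 0.1 N and contact force between tray and crate below 0.1 N and contact force between tray and board below 0.1 N and contact force between tray and mill below 0.1 N and contact force between tray and shaker below 0.1 N and contact force between tray and mug below 0.1 N and contact force between tray and tin below 0.1 N and contact force between tray and bowl below 0.1 N and angle between stack's own z axis and vertical below 0.05 rad and height (world z) of stack below 0.005 m and distance of stack from where it was at the start of the episode below 0.03 m); the arm keeps its last pose, push and grip.
It fails at once if the rest of the stack is lifted, tipped or shoved more than 30 mm (distance of stack from where it was at the start of the episode above 0.03 m or angle between stack's own z axis and vertical above 0.15 rad).
It fails at once if a jar is dropped (falls freely faster than 0.7 m/s) or tipped over ((linear speed of jar_a above 0.7 m/s and contact force between the fingers and jar_a below 0.1 N) or angle between any of jar_a, jar_b's own z axis and vertical above 0.8 rad or (linear speed of jar_b above 0.7 m/s and contact force between the fingers and jar_b below 0.1 N)).
It fails at once if a bystander is knocked over or moved more than 40 mm (distance of any of mill, shaker, mug, tin, bowl, spoon, sponge from where it was at the start of the episode above 0.04 m or angle between any of mill, shaker, mug, tin, bowl's own z axis and vertical above 0.5 rad).
It also fails if it takes over 72 s, if anything falls off the work surface, if the arm or the gripper's body presses on something with over 40 N, if the wrist force passes 120 N, or if a joint passes its speed limit or range.

## Robot

A 6-joint arm with a two-finger parallel gripper is mounted at the origin on the work surface. World frame = base frame: x ahead of the robot, y to its left, z up, the work surface at z = 0. Lengths are in mm, angles in rad, forces in N, time in s.
With the tool pointing down it reaches from about 400 to 925 mm from the base axis. Payload 12.5 kg.
Tool frame: the origin (TCP) lies at the centre of the arm's flange, where the gripper is bolted on; the fingertips stand 190 mm ahead of it and the grasp point (between the pads) lies 171 mm ahead of it; z points along the fingers, y is the line along which they close (so a half turn about z gives the same grasp; the last joint's range is limited). The gripper opens to 95 mm and grips with 3 to 60 N. Pads are 20 mm wide; open, the fingers measure 119 mm over their backs; the gripper's body (75 mm by 180 mm) begins 59 mm behind the grasp point.
Start: joints at [-1.299, 0.491, 1.559, -0, 1.092, -0.106], TCP at [230.567, -580.916, 404.761] pointing down, gripper open.
Joint ranges: [-3.1, 3.1], [-0.84, 2.19], [0.05, 2.79], [-1.13, 4.28], [0.06, 2.93], [-2.69, 2.69]. Speed limits (rad/s): [2.22, 2.22, 2.79, 3.14, 3.14, 3.14].

## Interface

Orientations are given as [roll, pitch, yaw] about the fixed x, y, z axes, in that order (R = Rz(yaw) Ry(pitch) Rx(roll)).
In Python, from cell import env, read_camera, search_frame, cut_out gives the robot as it stands. The module is installed in compiled form; this text tells all that it offers.
- The arm moves only by the tool move_arm, never from a script. Its argument "commands" is a list of rows, each a list of 3 entries, a list of its own where there are three numbers: the shift along the world's x, y, z normalised to -1 to 1, where 1 is 0.03 m, then the turn about the world's z normalised to -1 to 1, where 1 is 0.08 rad, then the opening, from -1 (shut) to 1 (fully open), so that 0 is half open. A call has 1 to 20 rows; each row shifts and turns the commanded pose from where the row before left it; what a row does not reach is not made up. A row lasts 1/12 s, in which the tool goes at most 41.7 mm and 7.16 degrees, less where a joint would pass 70% of its speed; a pose out of reach is approached as far as the arm can. A call with a number of a shift or a turn outside -1 to 1 is refused whole. A call with a gripper value outside its range is refused whole. The fingers move at their own pace and stop on an object; the grip force is fixed at half the most. Time passes only in rows, so rows that do not move let the fingers close. It gives the time, the measured TCP pose, the force, the opening and the grip force at its end, in the units of the state.
- env.state(): the state, without advancing time (a new reading comes with each control period).
- read_camera(name): name is "scene" or "top" or "wrist"; returns a dict with "image" (400x640x3 uint8, red, green, blue), "fx", "fy", "cx", "cy" (pixels), "rvec" (rotation vector, rad) and "tvec" (3), from world to camera coordinates, as OpenCV has them. Camera axes: x right, y down, z forward; pixel columns grow to the right and rows downward; lengths in mm; the calibration is good to about 2 mm. A picture is of the moment at which its call begins. There is no depth.
- env.job_done(): hands the job in; it is judged then, once.
Trained networks look in a picture, given as the dict that the camera call returned (one of the last four; its "shot" number tells which), for a name from the list of things; names that differ only in an ending like _2 or _b are one class to them, and where a whole thing is asked for, a point or a joint stands for the part that bears it (a point fixed in the world has none). Each returns a list of dicts, best first, with "confidence" (0 to 1); they miss things now and then, are a little off and sometimes report something else, mostly with a low value. They report only what shows in the picture. A call takes as long as a camera call.
- search_frame(thing, picture): "at" ([column, row] in pixels, amid what is visible of it).
- cut_out(thing, picture): "region" (400x640 bool, what is visible of it) and "at" ([column, row] in pixels, amid what is visible of it).
The state is a dict: "t": time; "joints": joint angles; "qvel": joint speeds; "tau": joint torques, N m; "eef_pos": TCP position; "tcp_rot": TCP orientation; "ft_force": force on the tool from outside, world axes, zero at the start; "moment": the same for the moment, N m; "opening": opening from 0.0 (shut) to 1.0 (fully open); "grip_force": force on a finger pad.
Only numpy, scipy, OpenCV 4.12 (cv2) and the standard library are available. Lean on these libraries where they do the work, as an engineer would, in place of code of your own. Each camera call takes 0.05 s, during which the arm holds its last target. There are 200 camera calls.

## Working session

There is one attempt and no reset: what is moved stays moved. The work goes in short steps, Python scripts to look and compute and a tool call to move; the robot and the scene stay as the last step left them, time stands still between calls to the robot, and variables do not carry over. Pictures are saved under pics/ and viewed, at most 11 in all, crops included, and the job is handed in when it is done.

Besides the shell and the picture viewer there is one more tool, called by a JSON object that holds its "api" and its "payload", one argument or row to a line. move_arm: Moves the arm, as the interface text tells. Its arguments: {"type":"object","properties":{"commands":{"type":"array","items":{"type":"array"}}},"required":["commands"]}

```bash
mkdir -p pics; cat > h.py <<'E'
import numpy as np, cv2
from cell import env, read_camera, search_frame, cut_out
def cam(p):
    R=cv2.Rodrigues(np.array(p["rvec"],float))[0]; t=np.array(p["tvec"],float).ravel(); return R,t
def ray(p,uv,z):
    R,t=cam(p); d=R.T@np.array([(uv[0]-p["cx"])/p["fx"],(uv[1]-p["cy"])/p["fy"],1]); c=-R.T@t
    return c+d*(z-c[2])/d[2]
def proj(p,X):
    R,t=cam(p); q=(R@np.atleast_2d(X).T).T+t
    return np.c_[q[:,0]/q[:,2]*p["fx"]+p["cx"],q[:,1]/q[:,2]*p["fy"]+p["cy"]]
def save(p,n): cv2.imwrite("pics/"+n+".png",p["image"][:,:,::-1])
E
python3 - <<'E'
from h import *
np.set_printoptions(precision=1,suppress=True)
for n in ["top","scene"]:
    p=read_camera(n); save(p,n+"0"); R,t=cam(p); print(n,"cam at",-R.T@t,p["fx"])
    for th,z in dict(jar_a=105,tray=60,tab=78,stack=56,crate=45,mill=115,board=15,shaker=60,mug=85,tin=80,bowl=50,sponge=25,spoon=5).items():
        for d in search_frame(th,p)[:3]:
            if d["confidence"]>.3: print(th,round(d["confidence"],2),np.array(d["at"]),ray(p,d["at"],z)[:2])
print(env.state())
E
```

```text
top cam at [ 483.3   -0.7 1397.5] 461.3200159152853
jar_a 0.58 [325.3 187.6] [585.  -20.3]
jar_a 0.5 [323.2 216.3] [504.3 -15.6]
tray 0.6 [316.5 198.6] [556.1   4.1]
tab 0.63 [317.5 198.4] [555.8   1.1]
crate 0.69 [410.1 240.6] [ 438.  -271.7]
mill 0.67 [418.6 222.1] [ 492.  -281.1]
board 0.91 [228.2 229.3] [462.8 266.4]
board 0.73 [324.6 186.5] [595.3 -19.6]
board 0.7 [360.7 275.3] [ 331.8 -130.9]
shaker 0.46 [267.5 143.5] [715.  149.5]
mug 0.98 [374.9 134.8] [ 740.8 -160.9]
tin 0.56 [329.5 131.5] [749.2 -30.5]
bowl 0.98 [223.9 138.2] [730.3 279. ]
bowl 0.54 [321.9 216.3] [505.2 -12.5]
sponge 0.97 [363.  275.2] [ 333.3 -136.7]
spoon 0.65 [442.1 164.8] [ 667.8 -376.1]
spoon 0.46 [407.6 240. ] [ 438.3 -272.2]
scene cam at [1050.9 -404.   688. ] 368.4968536426246
jar_a 0.91 [312.7 184.2] [513.2 -13.1]
jar_a 0.6 [329.1 208.5] [601.7 -35.5]
tray 0.64 [340.3 213.7] [597.4   2.2]
tab 0.68 [339.6 218.1] [619.9 -19.8]
stack 0.97 [332.9 242.2] [650.2 -65.2]
crate 0.83 [213.8 240.5] [ 466.  -264.1]
crate 0.42 [310.  183.7] [451.6  22.8]
mill 0.63 [199.  251.7] [ 537.1 -315.1]
board 0.69 [378.3 161.4] [474.6 258.3]
shaker 0.9 [419.7 221.1] [733.1 127.1]
shaker 0.31 [232.7 197.9] [ 383.9 -167.4]
mug 0.77 [323.7 302.6] [ 766.8 -185.5]
tin 0.74 [375.2 269.7] [772.9 -59. ]
bowl 0.57 [457.9 197.7] [736.7 270.1]
bowl 0.44 [329.2 204.3] [548.2   8.8]
sponge 0.59 [232.1 196.6] [ 341.3 -153. ]
spoon 0.94 [212.3 345.7] [ 665.1 -377.4]
{'t': 1.4, 'joints': array([-1.3,  0.5,  1.6,  0. ,  1.1, -0.1]), 'qvel': array([-0., -0., -0.,  0.,  0., -0.]), 'tau': array([  0. , -61.2, -25.8,   0.1,   0. ,  -0. ]), 'eef_pos': array([ 230.6, -580.9,  404.8]), 'tcp_rot': array([ 3.1, -0. ,  0.4]), 'ft_force': array([ 0.1,  0.1, -0. ]), 'moment': array([ 0. , -0. ,  0.1]), 'grip_force': 0.0, 'opening': 1.0044937945767856}
```

View pics/top0.png

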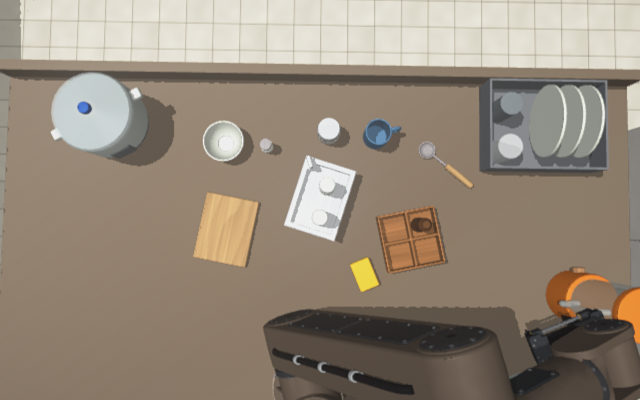

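View pics/scene0.png

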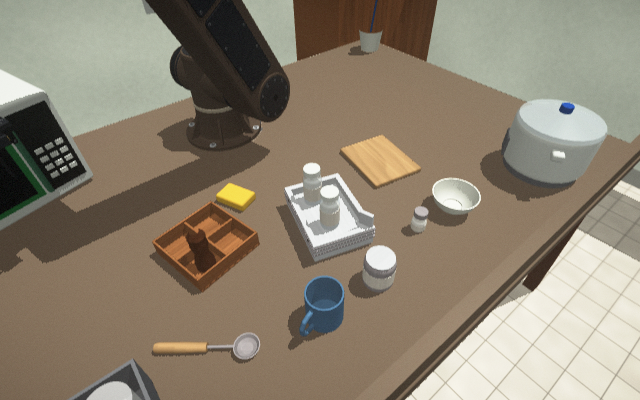

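The tops show the tab at the far left corner of the tray, near (311,162) in the top picture. The two caps are at (327,185) and (320,217), and the mill is in the crate's far cell at (420,225). Next I fit the tray, crate and board outlines.

```bash
python3 - <<'E'
from h import *
np.set_printoptions(precision=2,suppress=True)
p=read_camera("top")
for th,z in dict(tray=60,stack=56,crate=45,board=15).items():
    for d in cut_out(th,p)[:2]:
        m=d["region"].astype(np.uint8); c=max(cv2.findContours(m,0,1)[0],key=cv2.contourArea)[:,0]
        W=np.array([ray(p,q,z)[:2] for q in c],np.float32)
        r=cv2.minAreaRect(W); b=cv2.boxPoints(r); e=b[1]-b[0]; f=b[2]-b[1]; L=e if np.hypot(*e)>np.hypot(*f) else f
        print(th,d["confidence"],m.sum(),r[0],r[1],"long ang",np.arctan2(L[1],L[0]))
for d in cut_out("jar_a",p)[:3]: print("jar",d["confidence"],d["region"].sum(),d["at"],ray(p,d["at"],143)[:2])
for d in search_frame("tab",p)[:3]: print("tab",d["confidence"],d["at"],ray(p,d["at"],90)[:2])
for uv in [(311,162),(327.5,185),(319.5,217)]: print(uv,ray(p,uv,96)[:2],ray(p,uv,143)[:2])
g=p["image"][120:290,270:460,::-1]; cv2.imwrite("pics/crop.png",cv2.resize(g,None,fx=3.5,fy=3.5,interpolation=cv2.INTER_CUBIC))
E
```

```text
tray 0.73 3351 (558.1150512695312, -4.3385772705078125) (153.38131713867188, 213.58482360839844) long ang -0.29173183
stack 0.49 1 (469.8828430175781, 70.93741607666016) (0.0, 0.0) long ang 0.0
crate 0.91 3230 (443.67596435546875, -271.81396484375) (173.9121856689453, 176.431884765625) long ang -1.3613788
board 0.91 3557 (461.6090087890625, 274.032958984375) (160.7786102294922, 199.71316528320312) long ang -0.19082876
board 0.54 147 (716.625244140625, 158.95921325683594) (39.585540771484375, 36.17019271850586) long ang 0.02022052
jar 0.69 236 [322.4, 217.1] [501.49 -13.03]
jar 0.59 230 [328.5, 185.3] [588.42 -28.4 ]
tab 0.74 [319.9, 197.7] [557.19  -5.66]
(311, 162) [657.87  21.12] [651.57  20.33]
(327.5, 185) [593.17 -26.6 ] [589.2  -25.67]
(319.5, 217) [502.33  -5.32] [501.65  -5.15]
```

View pics/crop.png

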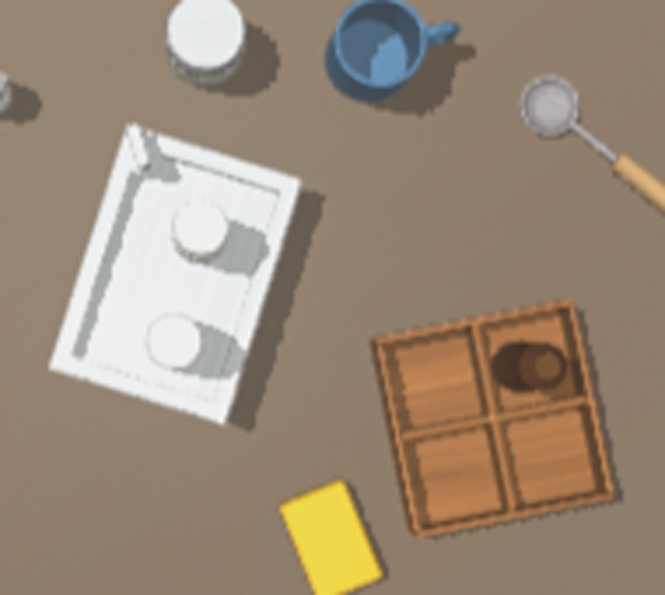

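The picture agrees with the fits: tray yaw is about -0.29, and the jar caps sit at (500,-6) for jar_a and (588,-25) for jar_b. The crate centre is about (443,-273) with yaw 0.205, and its near-right cell and left cells are empty. I'll move above jar_a.

{"api": "move_arm", "payload": {
  "commands": [
    [[0.45, 0.96, 0], 0, 1],
    [[0.45, 0.96, 0], 0, 1],
    [[0.45, 0.96, 0], 0, 1],
    [[0.45, 0.96, 0], 0, 1],
    [[0.45, 0.96, 0], 0, 1],
    [[0.45, 0.96, 0], 0, 1],
    [[0.45, 0.96, 0], 0, 1],
    [[0.45, 0.96, 0], 0, 1],
    [[0.45, 0.96, 0], 0, 1],
    [[0.45, 0.96, 0], 0, 1],
    [[0.45, 0.96, 0], 0, 1],
    [[0.45, 0.96, 0], 0, 1],
    [[0.45, 0.96, 0], 0, 1],
    [[0.45, 0.96, 0], 0, 1],
    [[0.45, 0.96, 0], 0, 1],
    [[0.45, 0.96, 0], 0, 1],
    [[0.45, 0.96, 0], 0, 1],
    [[0.45, 0.96, 0], 0, 1],
    [[0.45, 0.96, 0], 0, 1],
    [[0.43, 0.93, 0], 0, 1]
  ]
}}

```text
t: 3.42
eef_pos: [500.4, -4.1, 404.9]
tcp_rot: [3.141, -0.0, 0.378]
ft_force: [0.4, -0.9, -0.8]
opening: 1.001
grip_force: 0.0
```

```bash
python3 - <<'E'
from h import *
np.set_printoptions(precision=3,suppress=True)
s=env.state(); print(s["t"],s["eef_pos"],s["tcp_rot"])
p=read_camera("wrist"); save(p,"w1"); R,t=cam(p); print(-R.T@t,R[2])
for d in cut_out("jar_a",p)[:3]:
    v,u=np.nonzero(d["region"]); print("jar",d["confidence"],d["at"],ray(p,d["at"],143)[:2],u.min(),u.max(),v.min(),v.max())
for X in [(500,-6,143),(588,-25,143)]: print(proj(p,X))
E
```

```text
3.4167 [500.421  -4.137 404.929] [ 3.141 -0.     0.378]
[567.997  22.726 383.117] [-0.238 -0.094 -0.967]
jar 0.98 [380.2, 112.1] [590.484 -19.946] 345 409 86 138
jar 0.95 [319.5, 194.1] [510.202  -0.001] 298 343 162 225
jar 0.33 [456.1, 229.4] [ 524.822 -123.717] 406 551 215 318
[[321.593 207.215]]
[[384.659 117.547]]
```

View pics/w1.png

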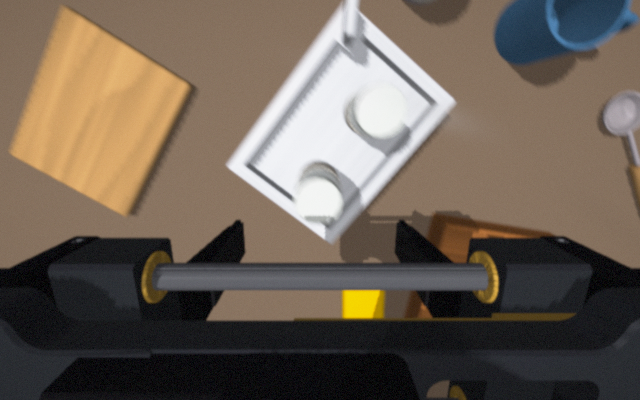

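The wrist view shows jar_a's cap at (320,197) and jar_b's at (379,111). Wrist and top estimates agree within about 6 mm, so I average them and grasp jar_a.

{"api": "move_arm", "payload": {
  "commands": [
    [[0.12, 0, -0.8], 0, 1],
    [[0, 0, -0.8], 0, 1],
    [[0, 0, -0.8], 0, 1],
    [[0, 0, -0.7], 0, 1],
    [[0, 0, -0.7], 0, 1],
    [[0, 0, -0.53], 0, 1],
    [[0, 0, 0], 0, 1],
    [[0, 0, 0], 0, -1],
    [[0, 0, 0], 0, -1],
    [[0, 0, 0], 0, -1],
    [[0, 0, 0], 0, -1],
    [[0, 0, 0], 0, -1],
    [[0, 0, 0], 0, -1],
    [[0, 0, 0], 0, -1],
    [[0, 0, 0], 0, -1]
  ]
}}

```text
t: 4.77
eef_pos: [503.5, -5.8, 275.0]
tcp_rot: [3.142, -0.0, 0.378]
ft_force: [-0.9, 1.0, 1.1]
opening: 0.495
grip_force: 0.9
```

{"api": "move_arm", "payload": {
  "commands": [
    [[0, 0, 0], 0, -1],
    [[0, 0, 0], 0, -1],
    [[0, 0, 0], 0, -1],
    [[0, 0, 0.2], 0, -1],
    [[0, 0, 0.5], 0, -1],
    [[0, 0, 0.6], 0, -1],
    [[0, 0, 0.5], 0, -1],
    [[0, 0, 0.2], 0, -1],
    [[0, 0, 0], 0, -1]
  ]
}}

```text
t: 5.52
eef_pos: [503.6, -5.8, 336.1]
tcp_rot: [3.14, -0.002, 0.378]
ft_force: [0.5, -0.2, -1.4]
opening: 0.479
grip_force: 29.8
```

```bash
python3 - <<'E'
from h import *
np.set_printoptions(precision=1,suppress=True)
s=env.state(); print(s["t"],s["eef_pos"],s["opening"],s["grip_force"],s["ft_force"])
q=read_camera("top"); p=read_camera("wrist"); save(p,"w2")
for n,c in (("top",q),("wrist",p)):
  for th,z in (("jar_a",143),("crate",45)):
    for d in cut_out(th,c)[:3]:
      v,u=np.nonzero(d["region"]); print(n,th,d["confidence"],d["at"],ray(c,d["at"],z)[:2],u.min(),u.max(),v.min(),v.max())
E
```

```text
5.5167 [503.6  -5.8 336.1] 0.47928636961060633 29.841997909534257 [ 0.5 -0.2 -1.4]
top jar_a 0.48 [325.8, 185.4] [588. -21.] 319 334 178 193
top crate 0.72 [409.1, 243.9] [ 428.3 -268.8] 376 444 206 273
wrist jar_a 0.82 [319.9, 248.6] [496.9  -8.5] 276 368 190 317
wrist jar_a 0.69 [397.5, 114.3] [589.6 -18.8] 349 441 77 151
wrist jar_a 0.5 [341.2, 125.2] [572.3   8.4] 204 490 0 231
wrist crate 0.79 [504.4, 289.5] [ 482.3 -221.6] 455 534 235 393
```

{"api": "move_arm", "payload": {
  "commands": [
    [[-0.1, -0.3, 0], 0, -1],
    [[-0.3, -0.6, 0], 0, -1],
    [[-0.37, -0.8, 0], 0, -1],
    [[-0.4, -0.9, 0], 0, -1],
    [[-0.4, -0.9, 0], 0, -1],
    [[-0.4, -0.9, 0], 0, -1],
    [[-0.4, -0.9, 0], 0, -1],
    [[-0.4, -0.9, 0], 0, -1],
    [[-0.4, -0.8, 0], 0, -1],
    [[-0.3, -0.5, 0], 0, -1],
    [[-0.17, -0.35, 0], 0, -1],
    [[0, 0, 0], 0, -1],
    [[0, 0, 0], 0, -1]
  ]
}}

```text
t: 6.9
eef_pos: [394.2, -241.5, 334.7]
tcp_rot: [-3.141, 0.0, 0.377]
ft_force: [0.0, 0.0, -1.6]
opening: 0.483
grip_force: 29.8
```

```bash
python3 - <<'E'
from h import *
np.set_printoptions(precision=1,suppress=True)
s=env.state(); print(s["t"],s["eef_pos"],s["tcp_rot"],s["opening"],s["grip_force"])
p=read_camera("wrist"); im=p["image"].copy()
th=.205;u=np.array([np.cos(th),np.sin(th)]);v=np.array([-u[1],u[0]]);c=np.array([443,-273.])
def mark(xy,z,col): 
    q=proj(p,[xy[0],xy[1],z])[0]; cv2.circle(im,tuple(int(round(a)) for a in q),4,col,-1)
for a in(-85,0,85):
    for b in(-85,0,85): mark(c+a*u+b*v,45,(0,255,0))
mark((s["eef_pos"]+[0,0,0])[:2],98,(255,0,0)); mark(c-41*u+41*v,5,(0,0,255))
p["image"]=im; save(p,"w3")
E
```

```text
6.9 [ 394.2 -241.5  334.7] [-3.1  0.   0.4] 0.4827942034805291 29.84222421218874
```

View pics/w3.png

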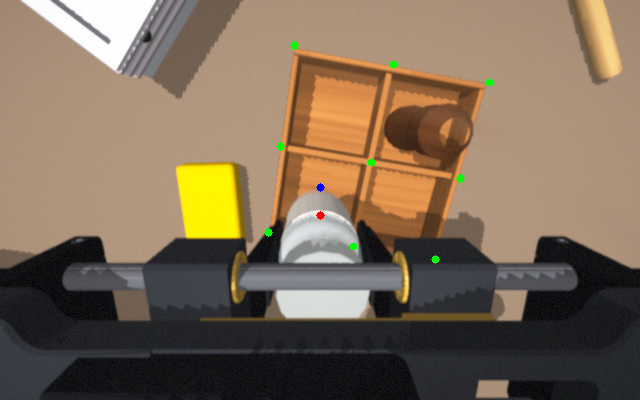

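The overlaid crate grid matches the picture within about 6 px (5 mm), and the jar hangs over the near-left cell at (320,190). I'll lower it.

{"api": "move_arm", "payload": {
  "commands": [
    [[0, 0, -0.5], 0, -1],
    [[0, 0, -0.7], 0, -1],
    [[0, 0, -0.7], 0, -1],
    [[0, 0, -0.5], 0, -1],
    [[0, 0, -0.3], 0, -1],
    [[0, 0, -0.15], 0, -1],
    [[0, 0, -0.1], 0, -1],
    [[0, 0, -0.05], 0, -1],
    [[0, 0, -0.03], 0, -1],
    [[0, 0, 0], 0, -1]
  ]
}}

```text
t: 7.78
eef_pos: [394.5, -241.3, 244.4]
tcp_rot: [3.141, -0.0, 0.378]
ft_force: [-0.7, -1.1, -2.0]
opening: 0.484
grip_force: 29.8
```

{"api": "move_arm", "payload": {
  "commands": [
    [[0, 0, -0.03], 0, -1],
    [[0, 0, -0.03], 0, -1],
    [[0, 0, -0.02], 0, -1],
    [[0, 0, 0], 0, -1]
  ]
}}

```text
t: 8.12
eef_pos: [394.4, -241.4, 241.9]
tcp_rot: [3.141, -0.0, 0.378]
ft_force: [0.6, 1.4, 2.8]
opening: 0.479
grip_force: 29.9
```

{"api": "move_arm", "payload": {
  "commands": [
    [[0, 0, 0], 0, 0],
    [[0, 0, 0], 0, 0.2],
    [[0, 0, 0], 0, 0.4],
    [[0, 0, 0], 0, 0.4],
    [[0, 0, 0], 0, 0.4],
    [[0, 0, 0.3], 0, 0.4],
    [[0, 0, 0.7], 0, 0.4],
    [[0, 0, 1], 0, 0.4],
    [[0, 0, 1], 0, 0.4],
    [[0, 0, 1], 0, 0.4]
  ]
}}

```text
t: 8.95
eef_pos: [394.1, -241.1, 363.5]
tcp_rot: [-3.141, 0.0, 0.378]
ft_force: [0.1, 1.1, 0.2]
opening: 0.699
grip_force: 0.0
```

{"api": "move_arm", "payload": {
  "commands": [
    [[0.6, 0.7, 0], 0, 1],
    [[0.66, 0.74, 0], 0, 1],
    [[0.66, 0.74, 0], 0, 1],
    [[0.66, 0.74, 0], 0, 1],
    [[0.66, 0.74, 0], 0, 1],
    [[0.66, 0.74, 0], 0, 1],
    [[0.66, 0.74, 0], 0, 1],
    [[0.66, 0.74, 0], 0, 1],
    [[0.66, 0.74, 0], 0, 1],
    [[0.6, 0.66, 0], 0, 1],
    [[0, 0, 0], 0, 1]
  ]
}}

```text
t: 9.87
eef_pos: [590.7, -20.0, 362.1]
tcp_rot: [3.141, -0.001, 0.38]
ft_force: [-0.1, 0.1, -1.1]
opening: 1.002
grip_force: 0.0
```

```bash
python3 - <<'E'
from h import *
np.set_printoptions(precision=2,suppress=True)
s=env.state(); print(s["t"],s["eef_pos"],s["tcp_rot"],s["opening"])
q=read_camera("top"); p=read_camera("scene"); save(p,"s4")
for n,c in (("top",q),("scene",p)):
    for d in cut_out("jar_a",c)[:3]:
      v,u=np.nonzero(d["region"]); print(n,d["confidence"],d["at"],ray(c,d["at"],110)[:2],ray(c,d["at"],143)[:2],u.min(),u.max(),v.min(),v.max())
E
```

```text
9.8667 [590.71 -19.96 362.1 ] [ 3.14 -0.    0.38] 1.0023775481459023
scene 0.89 [330.5, 210.8] [612.99 -40.87] [637.99 -61.6 ] 320 339 186 229
scene 0.57 [206.8, 211.6] [ 439.28 -251.99] [ 474.2  -260.67] 193 219 193 234
```

{"api": "move_arm", "payload": {
  "commands": [
    [[-0.03, -0.07, -0.7], 0, 1],
    [[0, 0, -0.7], 0, 1],
    [[0, 0, -0.7], 0, 1],
    [[0, 0, -0.5], 0, 1],
    [[0, 0, -0.3], 0, 1],
    [[0, 0, 0], 0, 1],
    [[0, 0, 0], 0, -1],
    [[0, 0, 0], 0, -1],
    [[0, 0, 0], 0, -1],
    [[0, 0, 0], 0, -1],
    [[0, 0, 0], 0, -1],
    [[0, 0, 0], 0, -1],
    [[0, 0, 0], 0, -1],
    [[0, 0, 0], 0, -1],
    [[0, 0, 0], 0, -1],
    [[0, 0, 0], 0, -1],
    [[0, 0, 0], 0, -1],
    [[0, 0, 0], 0, -1]
  ]
}}

```text
t: 11.57
eef_pos: [587.9, -25.0, 274.6]
tcp_rot: [3.141, -0.0, 0.378]
ft_force: [0.1, -0.2, 1.8]
opening: 0.478
grip_force: 30.0
```

{"api": "move_arm", "payload": {
  "commands": [
    [[0, 0, 0.2], 0, -1],
    [[0, 0, 0.5], 0, -1],
    [[0, 0, 0.6], 0, -1],
    [[0, 0, 0.5], 0, -1],
    [[0, 0, 0.2], 0, -1],
    [[0, 0, 0], 0, -1]
  ]
}}

```text
t: 12.07
eef_pos: [587.9, -25.0, 335.9]
tcp_rot: [3.14, -0.002, 0.378]
ft_force: [-0.9, 0.8, -2.9]
opening: 0.478
grip_force: 30.0
```

{"api": "move_arm", "payload": {
  "commands": [
    [[-0.1, -0.2, 0], 0, -1],
    [[-0.3, -0.5, 0], 0, -1],
    [[-0.45, -0.8, 0], 0, -1],
    [[-0.5, -0.85, 0], 0, -1],
    [[-0.5, -0.85, 0], 0, -1],
    [[-0.5, -0.85, 0], 0, -1],
    [[-0.5, -0.85, 0], 0, -1],
    [[-0.45, -0.8, 0], 0, -1],
    [[-0.3, -0.6, 0], 0, -1],
    [[-0.17, -0.35, 0], 0, -1],
    [[0, 0, 0], 0, -1],
    [[0, 0, 0], 0, -1]
  ]
}}

```text
t: 13.07
eef_pos: [474.6, -224.7, 334.0]
tcp_rot: [-3.141, 0.001, 0.377]
ft_force: [-0.0, 0.7, -2.1]
opening: 0.482
grip_force: 30.0
```

```bash
python3 - <<'E'
from h import *
s=env.state(); print(s["t"],s["eef_pos"],s["tcp_rot"],s["opening"],s["grip_force"])
p=read_camera("wrist"); im=p["image"].copy()
th=.205;u=np.array([np.cos(th),np.sin(th)]);v=np.array([-u[1],u[0]]);c=np.array([443,-273.])
def mark(xy,z,col): 
    q=proj(p,[xy[0],xy[1],z])[0]; cv2.circle(im,tuple(int(round(a)) for a in q),4,col,-1)
for a in(-85,0,85):
    for b in(-85,0,85): mark(c+a*u+b*v,45,(0,255,0))
mark(s["eef_pos"][:2],98,(255,0,0))
p["image"]=im; save(p,"w5")
E
```

```text
13.0667 [ 474.60477493 -224.72131064  333.9879105 ] [-3.14075918e+00  5.01089273e-04  3.76537889e-01] 0.482244614309947 29.999766026157886
```

View pics/w5.png

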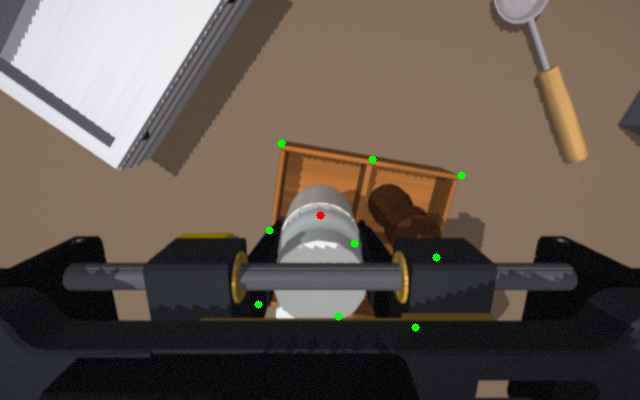

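The grid matches the crate's far rim at (281,146) to (461,176), and the jar is over the far-left cell. I'll lower it.

{"api": "move_arm", "payload": {
  "commands": [
    [[0, 0, -0.5], 0, -1],
    [[0, 0, -0.7], 0, -1],
    [[0, 0, -0.7], 0, -1],
    [[0, 0, -0.5], 0, -1],
    [[0, 0, -0.3], 0, -1],
    [[0, 0, -0.15], 0, -1],
    [[0, 0, -0.08], 0, -1],
    [[0, 0, -0.05], 0, -1],
    [[0, 0, -0.03], 0, -1],
    [[0, 0, -0.03], 0, -1],
    [[0, 0, 0], 0, -1]
  ]
}}

```text
t: 14.03
eef_pos: [474.8, -224.5, 243.8]
tcp_rot: [3.141, -0.0, 0.378]
ft_force: [0.4, 0.5, -1.5]
opening: 0.475
grip_force: 30.0
```

{"api": "move_arm", "payload": {
  "commands": [
    [[0, 0, -0.03], 0, -1],
    [[0, 0, -0.03], 0, -1],
    [[0, 0, -0.02], 0, -1],
    [[0, 0, 0], 0, -1]
  ]
}}

```text
t: 14.37
eef_pos: [474.8, -224.6, 241.6]
tcp_rot: [3.141, -0.0, 0.378]
ft_force: [-1.1, 0.7, 6.5]
opening: 0.48
grip_force: 30.0
```

{"api": "move_arm", "payload": {
  "commands": [
    [[0, 0, 0], 0, 0],
    [[0, 0, 0], 0, 0.2],
    [[0, 0, 0], 0, 0.4],
    [[0, 0, 0], 0, 0.4],
    [[0, 0, 0], 0, 0.4],
    [[0, 0, 0.3], 0, 0.4],
    [[0, 0, 0.7], 0, 0.4],
    [[0, 0, 1], 0, 0.4],
    [[0, 0, 1], 0, 0.4],
    [[0, 0, 1], 0, 0.4],
    [[0.67, 0.92, 0], -0.2, 0.2],
    [[0.67, 0.92, 0], -0.2, 0.2],
    [[0.67, 0.92, 0], -0.2, 0],
    [[0.67, 0.92, 0], -0.1, 0],
    [[0.67, 0.92, 0], 0, 0],
    [[0.67, 0.92, 0], 0, 0],
    [[0.67, 0.92, 0], 0, 0],
    [[0.67, 0.92, 0], 0, 0],
    [[0.67, 0.92, 0], 0, 0],
    [[0, 0, 0], 0, 0]
  ]
}}

```text
t: 16.03
eef_pos: [657.7, 28.2, 361.3]
tcp_rot: [-3.141, -0.002, 0.325]
ft_force: [0.1, -0.4, -0.6]
opening: 0.5
grip_force: 0.0
```

```bash
python3 - <<'E'
from h import *
np.set_printoptions(precision=2,suppress=True)
s=env.state(); print(s["t"],s["eef_pos"],s["tcp_rot"],s["opening"])
q=read_camera("scene"); p=read_camera("wrist"); im=p["image"].copy()
for th,n,c,z in (("tab","w",p,78),("jar_a","s",q,57),("tray","w",p,60)):
  for d in cut_out(th,c)[:2]:
    v,u=np.nonzero(d["region"]); print(n,th,d["confidence"],d["at"],ray(c,d["at"],z)[:2],d["region"].sum(),u.min(),u.max(),v.min(),v.max())
C,S=np.cos(-.29),np.sin(-.29)
def W(a): return np.array([558+C*a[0]-S*a[1],-4.3+S*a[0]+C*a[1],34+a[2]])
f=np.array([np.cos(.611),np.sin(.611)]);g=np.array([-f[1],f[0]])
for a in(-17,17):
  for b in(-5,5):
    o=np.array([88,60])+a*f+b*g
    r=proj(p,W([*o,62]))[0]; cv2.circle(im,tuple(int(round(x)) for x in r),2,(255,0,0),-1)
for o in((105,75,26),(-105,75,26),(105,-75,26),(96-4,66-4,26),(-92,62,26),(92,-62,26)):
    r=proj(p,W(o))[0]; cv2.circle(im,tuple(int(round(x)) for x in r),2,(0,255,0),-1)
G=s["eef_pos"]-[0,0,171]; r=proj(p,[G[0],G[1],96])[0]; print("tool axis at z96 px",r)
p["image"]=im; cv2.imwrite("pics/w6.png",cv2.resize(im[:,:,::-1],(800,500)))
E
```

```text
16.0333 [657.66  28.2  361.35] [-3.14 -0.    0.33] 0.4996176178392165
w tab 0.78 [328.3, 236.7] [623.66   6.7 ] 9726 263 414 168 317
s jar_a 0.92 [205.6, 213.1] [ 386.   -242.56] 695 193 218 193 234
s jar_a 0.64 [227.2, 230.6] [ 469.76 -229.48] 713 217 242 210 250
w tray 0.96 [328.5, 233.1] [620.48   4.85] 9631 263 413 169 317
tool axis at z96 px [318.32 203.06]
```

View pics/w6.png

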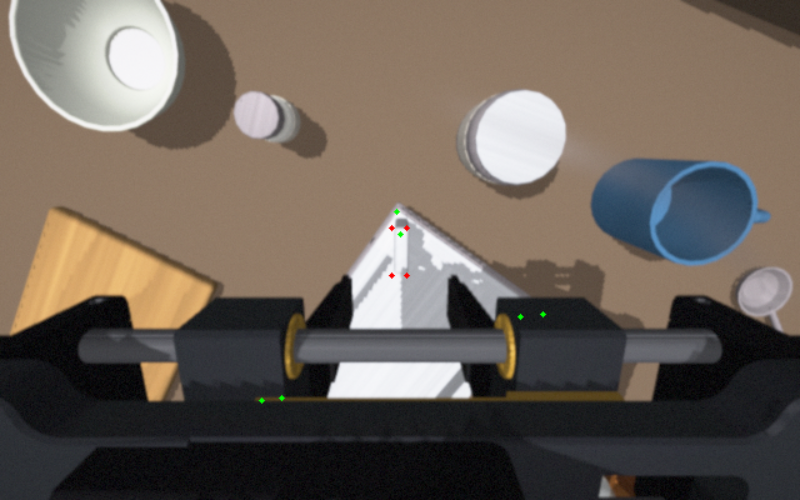

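Jars stand in cells 1 and 2. The overlaid fin outline (red) falls on the tab, about (400,252) in the enlarged picture, and the tool axis projects onto the same spot. I'll descend and grip.

{"api": "move_arm", "payload": {
  "commands": [
    [[0.04, 0, -0.7], 0, 0],
    [[0, 0, -0.8], 0, 0],
    [[0, 0, -0.8], 0, 0],
    [[0, 0, -0.6], 0, 0],
    [[0, 0, -0.4], 0, 0],
    [[0, 0, -0.2], 0, 0],
    [[0, 0, 0], 0, 0],
    [[0, 0, 0], 0, -1],
    [[0, 0, 0], 0, -1],
    [[0, 0, 0], 0, -1],
    [[0, 0, 0], 0, -1],
    [[0, 0, 0], 0, -1],
    [[0, 0, 0], 0, -1],
    [[0, 0, 0], 0, -1],
    [[0, 0, 0], 0, -1],
    [[0, 0, 0], 0, -1],
    [[0, 0, 0], 0, -1]
  ]
}}

```text
t: 17.7
eef_pos: [656.8, 24.1, 256.3]
tcp_rot: [-3.141, -0.0, 0.321]
ft_force: [-3.1, 3.5, 5.0]
opening: 0.1
grip_force: 30.0
```

{"api": "move_arm", "payload": {
  "commands": [
    [[-0.015, -0.005, 0.1], 0, -1],
    [[-0.02, -0.007, 0.13], 0, -1],
    [[-0.02, -0.007, 0.13], 0, -1],
    [[-0.02, -0.007, 0.13], 0, -1],
    [[-0.025, -0.008, 0.13], 0, -1],
    [[-0.025, -0.008, 0.13], 0, -1],
    [[0, 0, 0], 0, -1]
  ]
}}

```text
t: 18.28
eef_pos: [653.1, 22.6, 279.7]
tcp_rot: [3.141, -0.001, 0.322]
ft_force: [-1.3, 4.1, 1.3]
opening: 0.102
grip_force: 30.0
```

{"api": "move_arm", "payload": {
  "commands": [
    [[-0.03, -0.01, 0.12], 0, -1],
    [[-0.03, -0.01, 0.12], 0, -1],
    [[-0.035, -0.012, 0.12], 0, -1],
    [[-0.035, -0.012, 0.1], 0, -1],
    [[0, 0, 0], 0, -1],
    [[0, 0, 0], 0, -1],
    [[0, 0, 0], 0, -1]
  ]
}}

```text
t: 18.87
eef_pos: [649.4, 21.3, 292.6]
tcp_rot: [3.141, -0.001, 0.322]
ft_force: [3.1, 3.6, -1.2]
opening: 0.103
grip_force: 30.0
```

```bash
python3 - <<'E'
from h import *
p=read_camera("scene"); g=p["image"][130:300,230:430,::-1]; cv2.imwrite("pics/s7.png",cv2.resize(g,None,fx=3.5,fy=3.5,interpolation=cv2.INTER_CUBIC))
E
```

```text
(no output)
```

View pics/s7.png

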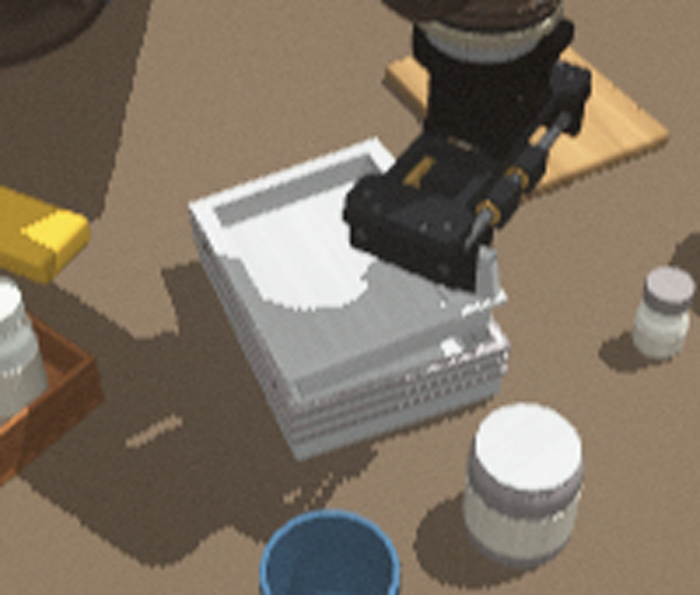

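The tab corner is visibly up (flange at (500,295) is clear of the rim at (500,350)), and the far edge at (195,210) is still seated. Now I'll lift.

{"api": "move_arm", "payload": {
  "commands": [
    [[0, 0, 0.2], 0, -1],
    [[0, 0, 0.3], 0, -1],
    [[0, 0, 0.3], 0, -1],
    [[0, 0, 0.3], 0, -1],
    [[0, 0, 0.3], 0, -1],
    [[0, 0, 0], 0, -1]
  ]
}}

```text
t: 19.42
eef_pos: [649.4, 21.2, 336.8]
tcp_rot: [3.14, -0.003, 0.322]
ft_force: [0.4, -0.0, -3.7]
opening: 0.104
grip_force: 30.0
```

```bash
cat >> h.py <<'E'
def traypose():
    from scipy.optimize import minimize
    s=env.state(); G=np.array(s["eef_pos"])-[0,0,171]; f=np.array([np.cos(s["tcp_rot"][2]),np.sin(s["tcp_rot"][2]),0])
    P=[(read_camera(n)) for n in("scene","top")]; M=[]
    for p in P:
        d=cut_out("tray",p); 
        if d and d[0]["confidence"]>.4: M.append((p,d[0]["region"]))
    o=np.array([(105,75,26),(-105,75,26),(-105,-75,26),(105,-75,26)],float)
    low=np.array([(x,y,0) for x in(-96,96) for y in(-66,66)],float)
    fin=np.array([(88+a*.819,60+a*.574,62) for a in(-17,17)])
    allp=np.r_[o,low,fin]
    from scipy.spatial.transform import Rotation as Ro
    def W(th,h,psi):
        ax=np.cross(f,[0,0,1]); R=Ro.from_rotvec(-ax*th*-1).as_matrix()@Ro.from_euler("z",s["tcp_rot"][2]-.611+psi).as_matrix()
        return (R@(allp-[88,60,h]).T).T+G
    def cost(v):
        c=0
        for p,m in M:
            q=proj(p,W(*v)).astype(np.float32); I=np.zeros(m.shape,np.uint8)
            cv2.fillConvexPoly(I,cv2.convexHull(np.round(q*16).astype(np.int32)),1,shift=4)
            c+=1-(I.astype(bool)&m).sum()/(I.astype(bool)|m).sum()
        return c
    b=min(((cost((t,50,0)),t) for t in np.arange(-.2,.5,.02)))
    return b,len(M),W(b[1],50,0),s
E
python3 - <<'E'
from h import *
np.set_printoptions(precision=1,suppress=True)
b,n,w,s=traypose(); print(b,n,"\n",w[:4],s["t"],s["eef_pos"],s["ft_force"],s["moment"])
p=read_camera("scene"); im=p["image"]; g=im[100:300,230:430].copy()
for q in proj(p,w[:4]): cv2.circle(g,(int(q[0]-230),int(q[1]-100)),2,(255,0,0),-1)
cv2.imwrite("pics/s8.png",cv2.resize(g[:,:,::-1],None,fx=3,fy=3,interpolation=cv2.INTER_CUBIC))
E
```

```text
(np.float64(1.0649119471232131), np.float64(0.23999999999999977)) 2 
 [[ 674.7   32.3  147.9]
 [ 478.1   93.7  107. ]
 [ 437.7  -49.3   86.5]
 [ 634.3 -110.7  127.4]] 19.4167 [649.4  21.2 336.8] [ 0.4 -0.  -3.7] [ 0.1 -0.3  0. ]
```

View pics/s8.png

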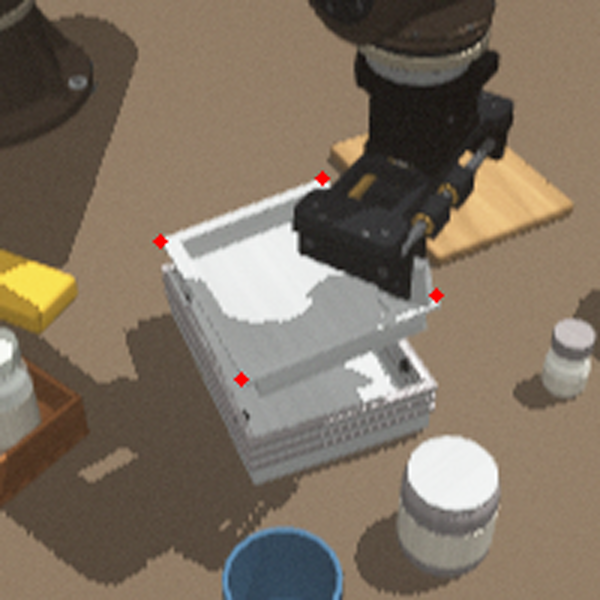

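The tray is off its grips with the stack in place. The gripped corner is at the top right, and the tray sags toward (165,240). I'll raise it clear of the stack and measure the tilt.

{"api": "move_arm", "payload": {
  "commands": [
    [[0, 0, 0.1], 0, -1],
    [[0, 0, 0.2], 0, -1],
    [[0, 0, 0.3], 0, -1],
    [[0, 0, 0.4], 0, -1],
    [[0, 0, 0.4], 0, -1],
    [[0, 0, 0.3], 0, -1],
    [[0, 0, 0.2], 0, -1],
    [[0, 0, 0.1], 0, -1],
    [[0, 0, 0], 0, -1],
    [[0, 0, 0], 0, -1]
  ]
}}

```text
t: 20.5
eef_pos: [649.1, 21.3, 394.1]
tcp_rot: [3.142, 0.0, 0.322]
ft_force: [0.1, 0.3, -2.5]
opening: 0.105
grip_force: 30.0
```

```bash
python3 - <<'E'
from h import *
s=env.state(); print(s["eef_pos"],s["ft_force"],s["moment"],s["tcp_rot"])
p=read_camera("scene"); g=p["image"][70:270,230:430]; np.save("sc.npy",p["image"])
cv2.imwrite("pics/s9.png",cv2.resize(g[:,:,::-1],(600,600),interpolation=cv2.INTER_CUBIC))
import pickle; pickle.dump((p,s),open("p9.pkl","wb"))
E
```

```text
[649.1111038   21.29693793 394.11580084] [ 0.07161729  0.33335931 -2.50750918] [ 0.03764532 -0.25380721  0.04928722] [3.14157112e+00 2.47535819e-04 3.21762330e-01]
```

View pics/s9.png

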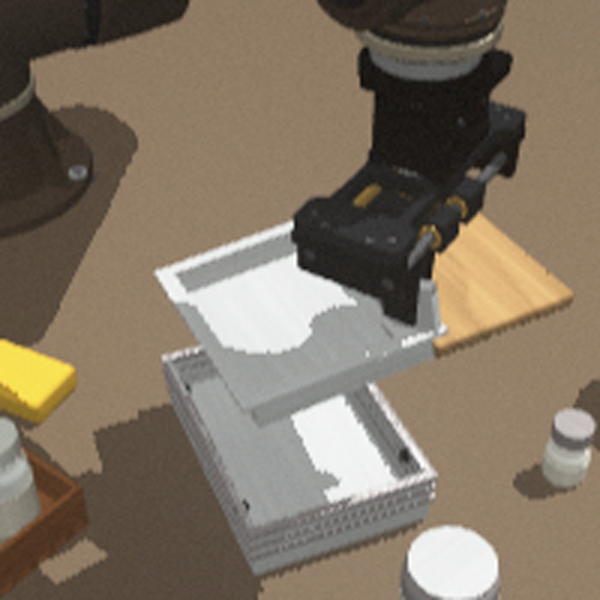

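The tray hangs free, with flange corners at (155,272), (248,412) and (446,330) in the crop. I'll solve for its tilt.

```bash
cat > fit.py <<'E'
from h import *
from scipy.optimize import least_squares
from scipy.spatial.transform import Rotation as Ro
def fit(p,s,obs):
    # obs: list of (tray point, pixel); free: tilt about x,y small + position prior at grip
    G=np.array(s["eef_pos"])-[0,0,171]; yaw0=s["tcp_rot"][2]-.611
    def pose(v): return Ro.from_euler("ZYX",[yaw0+v[2],v[1],v[0]]).as_matrix(), G+v[3:6]
    def W(v,o): R,t=pose(v); return R@(np.array(o,float)-[88,60,48])+t
    def res(v): return np.r_[np.ravel([(proj(p,W(v,o))[0]-np.array(u)) for o,u in obs]), np.array(v[3:6])/3, np.array(v[2:3])/.03]
    r=least_squares(res,np.zeros(6)); R,t=pose(r.x)
    return R,W(r.x,(0,0,0)),r
E
python3 - <<'E'
from fit import *
import pickle
np.set_printoptions(precision=3,suppress=True)
p,s=pickle.load(open("p9.pkl","rb"))
f=lambda u:(230+u[0]/3,70+u[1]/3)
R,c,r=fit(p,s,[((-105,-75,26),f((155,272))),((105,-75,26),f((248,412))),((105,75,26),f((446,330)))])
print(r.x,r.fun,"tilt",np.arccos(R[2,2]),"zaxis",R[:,2],"centre",c)
E
```

```text
[ 0.146 -0.155 -0.007  3.66   1.622 -3.485] [-0.313  0.06  -1.131  0.345  0.625 -1.249  1.22   0.541 -1.162 -0.244] tilt 0.21200020515327228 zaxis [-0.188 -0.094  0.978] centre [562.58   -4.312 150.551]
```

The tilt is 0.21 rad, just over the limit. I'll level the tray in the grip by touching its low far corner on bare counter left of the board, then return to the board.

{"api": "move_arm", "payload": {
  "commands": [
    [[-0.05, 0.2, 0], 0, -1],
    [[-0.1, 0.5, 0], 0, -1],
    [[-0.15, 0.8, 0], 0, -1],
    [[-0.15, 1, 0], 0, -1],
    [[-0.15, 1, 0], 0, -1],
    [[-0.15, 1, 0], 0, -1],
    [[-0.15, 1, 0], 0, -1],
    [[-0.15, 1, 0], 0, -1],
    [[-0.15, 1, 0], 0, -1],
    [[-0.15, 1, 0], 0, -1],
    [[-0.15, 1, 0], 0, -1],
    [[-0.15, 1, 0], 0, -1],
    [[-0.15, 1, 0], 0, -1],
    [[-0.15, 1, 0], 0, -1],
    [[-0.15, 1, 0], 0, -1],
    [[-0.15, 1, 0], 0, -1],
    [[-0.15, 1, 0], 0, -1],
    [[-0.15, 1, 0], 0, -1],
    [[-0.15, 0.8, 0], 0, -1],
    [[-0.1, 0.4, 0], 0, -1]
  ]
}}

```text
t: 22.22
eef_pos: [562.9, 556.0, 393.3]
tcp_rot: [-3.141, 0.001, 0.324]
ft_force: [-0.4, 0.4, -4.0]
opening: 0.102
grip_force: 30.0
```

{"api": "move_arm", "payload": {
  "commands": [
    [[0, 0, -0.1], 0, -1],
    [[0, 0, -0.3], 0, -1],
    [[0, 0, -0.5], 0, -1],
    [[0, 0, -0.6], 0, -1],
    [[0, 0, -0.6], 0, -1],
    [[0, 0, -0.4], 0, -1],
    [[0, 0, -0.2], 0, -1],
    [[0, 0, -0.1], 0, -1],
    [[0, 0, 0], 0, -1],
    [[0, 0, 0], 0, -1]
  ]
}}

```text
t: 23.05
eef_pos: [565.4, 552.2, 311.2]
tcp_rot: [-3.141, -0.001, 0.322]
ft_force: [0.3, 0.0, -2.9]
opening: 0.099
grip_force: 30.0
```

```bash
python3 - <<'E'
from h import *
s=env.state(); print(s["t"],s["eef_pos"],s["ft_force"],s["moment"],s["tcp_rot"])
p=read_camera("top"); print(ray(p,(0,0),0),ray(p,(0,399),0))
for n in("tray","board","bowl"):
  for d in cut_out(n,p)[:1]:
    v,u=np.nonzero(d["region"]); print(n,d["confidence"],d["at"],u.min(),u.max(),v.min(),v.max(),ray(p,(u.max(),d["at"][1]),20)[:2])
E
```

```text
23.05 [565.41767852 552.19685188 311.15397289] [ 0.34802011  0.01319711 -2.93503137] [ 0.11277909 -0.23801376 -0.00769686] [-3.14125530e+00 -1.10885777e-03  3.21574235e-01]
[1157.82958857  989.48235292    0.        ] [-46.9292683  928.97066609   0.        ]
tray 0.56 [141.1, 220.0] 114 167 182 265 [487.79057737 447.90228865]
board 0.93 [230.0, 229.7] 193 258 192 267 [462.94692852 176.89024164]
bowl 0.67 [223.9, 137.5] 203 242 122 160 [738.83523155 230.95703293]
```

{"api": "move_arm", "payload": {
  "commands": [
    [[0, 0, -0.3], 0, -1],
    [[0, 0, -0.5], 0, -1],
    [[0, 0, -0.3], 0, -1],
    [[0, 0, -0.15], 0, -1],
    [[0.02, 0.005, -0.12], 0, -1],
    [[0.02, 0.005, -0.12], 0, -1],
    [[0.02, 0.005, -0.12], 0, -1],
    [[0.02, 0.005, -0.12], 0, -1],
    [[0.02, 0.007, -0.12], 0, -1],
    [[0.02, 0.007, -0.12], 0, -1],
    [[0, 0, 0], 0, -1]
  ]
}}

```text
t: 24.17
eef_pos: [568.9, 553.3, 250.6]
tcp_rot: [3.141, 0.0, 0.322]
ft_force: [2.6, 0.9, 1.2]
opening: 0.101
grip_force: 30.0
```

{"api": "move_arm", "payload": {
  "commands": [
    [[0.02, 0.007, -0.12], 0, -1],
    [[0.02, 0.007, -0.12], 0, -1],
    [[0.02, 0.007, -0.12], 0, -1],
    [[0.02, 0.007, -0.12], 0, -1],
    [[0.02, 0.007, -0.12], 0, -1],
    [[0.02, 0.007, -0.12], 0, -1],
    [[0, 0, -0.06], 0, -1],
    [[0, 0, 0], 0, -1],
    [[0, 0, 0], 0, -1]
  ]
}}

```text
t: 24.92
eef_pos: [572.2, 554.6, 227.3]
tcp_rot: [3.141, 0.001, 0.322]
ft_force: [-0.6, 0.2, -1.4]
opening: 0.101
grip_force: 30.0
```

{"api": "move_arm", "payload": {
  "commands": [
    [[0, 0, 0.1], 0, -1],
    [[0, 0, 0.2], 0, -1],
    [[0, 0, 0.3], 0, -1],
    [[0, 0, 0.4], 0, -1],
    [[0, 0, 0.5], 0, -1],
    [[0, 0, 0.6], 0, -1],
    [[0, 0, 0.6], 0, -1],
    [[0, 0, 0.6], 0, -1],
    [[0, 0, 0.6], 0, -1],
    [[0, 0, 0.5], 0, -1],
    [[0, 0, 0.4], 0, -1],
    [[0, 0, 0.3], 0, -1],
    [[0, 0, 0.2], 0, -1],
    [[0, 0, 0.1], 0, -1],
    [[0, 0, 0], 0, -1]
  ]
}}

```text
t: 26.17
eef_pos: [572.4, 554.6, 390.1]
tcp_rot: [-3.142, -0.0, 0.322]
ft_force: [-0.9, 0.4, -3.5]
opening: 0.102
grip_force: 30.0
```

{"api": "move_arm", "payload": {
  "commands": [
    [[0, -0.2, 0], 0, -1],
    [[0, -0.5, 0], 0, -1],
    [[0, -0.8, 0], 0, -1],
    [[0, -0.9, 0], 0, -1],
    [[0, -0.9, 0], 0, -1],
    [[0, -0.9, 0], 0, -1],
    [[-0.05, -0.9, 0], 0, -1],
    [[-0.05, -0.9, 0], 0, -1],
    [[-0.05, -0.8, 0], 0, -1],
    [[-0.05, -0.7, 0], 0, -1],
    [[-0.05, -0.5, 0], 0, -1],
    [[-0.05, -0.25, 0], 0, -1],
    [[0, 0, 0], 0, -1],
    [[0, 0, 0], 0, -1]
  ]
}}

```text
t: 27.33
eef_pos: [563.5, 307.4, 389.7]
tcp_rot: [-3.141, -0.0, 0.321]
ft_force: [-0.8, 1.3, -3.3]
opening: 0.102
grip_force: 30.0
```

```bash
python3 - <<'E'
from h import *
s=env.state(); print(s["t"],s["eef_pos"],s["ft_force"],s["moment"],s["tcp_rot"])
p=read_camera("scene"); g=p["image"][50:250,190:490]
cv2.imwrite("pics/s10.png",cv2.resize(g[:,:,::-1],(750,500),interpolation=cv2.INTER_CUBIC))
import pickle; pickle.dump((p,s),open("p10.pkl","wb"))
p=read_camera("top"); d=cut_out("tray",p)
if d:
  c=max(cv2.findContours(d[0]["region"].astype(np.uint8),0,1)[0],key=cv2.contourArea)[:,0]; print(d[0]["confidence"],cv2.boxPoints(cv2.minAreaRect(c)),d[0]["region"].sum())
E
```

```text
27.3333 [563.48469586 307.36428068 389.72967944] [-0.7991739   1.31080212 -3.31228952] [ 0.11620089 -0.25908923 -0.04556581] [-3.14137159e+00 -1.49090390e-04  3.21415483e-01]
0.75 [[186.9358  263.88077]
 [210.27525 186.08258]
 [251.10094 198.33029]
 [227.76149 276.12848]] 2287
```

View pics/s10.png

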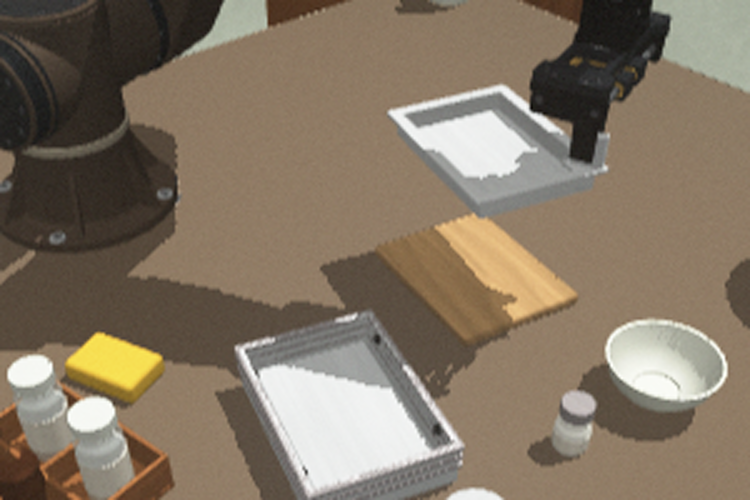

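The tray now hangs above the board, with flange corners at (388,112), (480,210), (607,170) and (502,85). The stack and both jars stand where they should. I'll check the tilt.

```bash
python3 - <<'E'
from fit import *
import pickle
np.set_printoptions(precision=3,suppress=True)
p,s=pickle.load(open("p10.pkl","rb"))
f=lambda u:(190+u[0]/2.5,50+u[1]/2.5)
R,c,r=fit(p,s,[((-105,-75,26),f((388,112))),((105,-75,26),f((480,208))),((105,75,26),f((607,170))),((-105,75,26),f((502,84)))])
print(r.fun,"tilt",np.arccos(R[2,2]),R[:,2],"centre",c,"board 461.6 274")
E
```

```text
[-0.904  0.486 -0.955 -0.565  0.734 -0.866  0.209 -0.459  1.316  0.263
 -1.523  0.127] tilt 0.04020455773562831 [-0.022 -0.034  0.999] centre [467.172 277.05  162.893] board 461.6 274
```

Tilt is 0.04 rad, the tray is 6 mm off the board centre in plan and its height is 163 mm. All are within limits, so I'm handing in.

{"api": "move_arm", "payload": {
  "commands": [
    [[0, 0, 0], 0, -1],
    [[0, 0, 0], 0, -1],
    [[0, 0, 0], 0, -1]
  ]
}}

```text
t: 27.73
eef_pos: [563.3, 307.5, 389.6]
tcp_rot: [3.142, 0.0, 0.322]
ft_force: [1.1, 0.4, -2.7]
opening: 0.104
grip_force: 30.0
```

```bash
python3 -c "
from cell import env
print(env.job_done())"
```

```text
the job is handed in; nothing more can be done
None
```

I handed the job in at about 28 s, with no verdict returned: both jars stand in crate cells, and the peeled tray is held about 163 mm up over the board, tilted about 0.04 rad; to level it I briefly touched its far corner to bare counter left of the board.

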